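# Teach the wire tensioner its full arm travel

## Task

Before the coil winder's wire tensioner is threaded, teach it how far its arm travels: first click the selector on its control box round to the green dot and let go of it. Then swing the sprung arm forward (away from you) with the gripper's fingers until it is fully against its red stop, and finish still holding it there, since the box is sampling the angle and the arm springs back if released. Leave the other things on the bench where they are.

Things in the scene. Friction and masses are not known exactly. Their poses are not given: they have to be found in the camera images.
- tensioner: Wire tensioner, fixed to the bench: aluminium base plate 240 x 310 x 12 mm (x -110 to 130, y -225 to 85 mm in its frame) with an upright, a grey face plate (120 mm wide, top 182 mm high, front at y = 1 mm) carrying the arm, and a control box. Origin: underside of the plate, straight below the arm's pivot. x: forward, the way the arm swings to its stop; y: along the pivot axis; z: up.
- pivot (a point): Point on the arm's pivot axis level with the middle of the finger grip's length: x = 0, y = -40 mm in the tensioner's frame, 125 mm above the bench. Its axes are those of the tensioner.
- dancer (a joint): Swing of the arm about the pivot axis, rad: 0 at rest on its black stop, leaning 0.70 rad back from upright (to -x of the tensioner); grows as it swings up and forward; 1.25 at the red stop, leaning 0.55 rad forward. A spring returns it to 0: 0.3 Nm at rest, 1.05 Nm at the red stop (2 to 7 N at the finger grip).
- dancer_grip (a point): Middle of the orange finger grip at the arm's tip, a bar 14 mm in diameter parallel to the pivot axis and 150 mm from it, y -21 to -57 mm in the tensioner's frame. Beside it (y -9 to -21) a free white pulley, 36 mm in diameter, then the steel arm, 12 mm wide. Height 240 mm at rest, 275 upright, 253 at the red stop. Turns with the arm; its z axis points from the pivot along the arm.
- box_top (a point): Centre of the flat top of the dark control box, 120 x 100 mm, 62 mm above the bench, at x 20, y -165 mm in the tensioner's frame. The selector stands on it with four coloured dots, 14 mm across, round its far side 36 mm from its axis: from left to right white, blue, green, red.
- selector (a joint): Angle of the selector, rad, growing clockwise seen from above. It clicks into four stops at the dots: white 0, blue 0.6, green 1.2, red 1.8, and starts at white or blue. Its white pointer stands at yaw 0.9 minus this value, counter-clockwise from the tensioner's x axis. Turning takes up to about 0.06 Nm; let go within 0.15 of a stop it clicks in by itself.
- selector_grip (a point): Point on the selector's vertical axis at the height to grip, 88 mm above the bench, at x 5, y -165 mm in the tensioner's frame. The knob is a black skirt, 44 mm across, 8 mm high, with a grey bar grip on it, 40 mm long, 14 mm wide, its top 98 mm above the bench. The point turns with the knob: x axis along the bar to the end with the white line.
- spool: Bystander, loose: short spool of copper wire, 52 mm across, 40 mm tall, standing on the base plate under the arm. Origin: centre of its underside.
- spare_pulley: Bystander, loose: spare white pulley, 36 mm across, 12 mm thick, lying flat on the base plate. Origin: centre of its underside.
- mug: Bystander, loose: white mug, 82 mm across, 100 mm tall, on the bench. Origin: centre of its underside.
- flux_bottle: Bystander, loose: amber dropper bottle with a needle tip, 44 mm across, 119 mm tall, on the bench. Origin: centre of its underside.
- tape: Bystander, loose: roll of green tape lying flat, 90 mm across, 19 mm high. Origin: centre of its underside.
- cutters: Bystander, loose: blue-handled flush cutters lying flat, about 165 mm long, 14 mm high. Origin: centre of its underside.
- multimeter: Bystander, loose: hand-held meter in an orange case lying face up, 185 x 92 x 53 mm; its own dial is not part of the job. Origin: centre of its underside.
- circuit_board: Bystander, loose: loose green circuit board lying flat, 100 x 160 mm, 17 mm high. Origin: centre of its underside.

How it is judged:
By the outcome, as a careful person would: the job done as asked, in the order asked, and still so for the second after the job is handed in, while the arm keeps its last pose, push and grip.
It also fails if it takes over 48 s, if anything falls off the work surface, if the arm or the gripper's body presses on something with over 40 N, if the wrist force passes 120 N, or if a joint passes its speed limit or range.

## Robot

A 7-joint arm with a two-finger parallel gripper is mounted at the origin on the work surface. World frame = base frame: x ahead of the robot, y to its left, z up, the work surface at z = 0. Lengths are in m, angles in degrees, forces in N, time in s.
With the tool pointing down it reaches from about 0.425 to 0.875 m from the base axis. Payload 4.7 kg.
Tool frame: the origin (TCP) lies at the centre of the arm's flange, where the gripper is bolted on; the fingertips stand 182 mm ahead of it and the grasp point (between the pads) lies 164 mm ahead of it; z points along the fingers, y is the line along which they close (so a half turn about z gives the same grasp; the last joint's range is limited). The gripper opens to 87 mm and grips with 3 to 60 N. Pads are 19 mm wide; open, the fingers measure 117 mm over their backs; the gripper's body (75 mm by 190 mm) begins 51 mm behind the grasp point.
Start: joints at [69.849, 18.392, -4.016, 83.108, 1.295, 78.541, -3.26], TCP at [0.232, -0.607, 0.405] pointing down, gripper open.
Joint ranges: [-163.93, 163.93], [-17.29, 119.83], [-79.2, 71.16], [3.27, 140.29], [-89.18, 269.18], [5.43, 117.66], [-154.24, 154.24]. Speed limits (degrees/s): [147.25, 147.25, 180, 180, 180, 180, 180].

## Interface

Orientations are given as [roll, pitch, yaw] about the fixed x, y, z axes, in that order (R = Rz(yaw) Ry(pitch) Rx(roll)).
In Python, from cell import env gives the robot as it stands. The module is installed in compiled form; this text tells all that it offers.
- The arm moves only by the tool step_arm, never from a script. Its argument "steps" is one flat list of numbers, 5 for each row, row after row: the opening, from 0 (shut) to 1 (fully open), then the shift along the tool's x, y, z in mm, then the turn about the tool's z in degrees. In form: [grip, dx, dy, dz, roll, grip, dx, dy, dz, roll, ...]. A call has 1 to 12 rows; each row shifts and turns the commanded pose from where the row before left it, along the tool's axes as they then stand; what a row does not reach is not made up. A row lasts 1/8 s, in which the tool goes at most 62.5 mm and 10.7 degrees, less where a joint would pass 70% of its speed; a pose out of reach is approached as far as the arm can. A call with a gripper value outside its range is refused whole. The fingers move at their own pace and stop on an object; "grip_force" is the grip in N (left out, the last holds). Time passes only in rows, so rows that do not move let the fingers close. It gives the time, the measured TCP pose, the force, the opening and the grip force at its end, in the units of the state.
- env.get_obs(): the state, without advancing time (a new reading comes with each control period).
- env.read_camera(name): name is "scene" or "top" or "wrist"; returns a dict with "image" (420x560x3 uint8, red, green, blue), "camera_matrix" (3x3 intrinsics, pixels), "R" (3x3) and "t" (3): a world point X has camera coordinates R X + t. Camera axes: x right, y down, z forward; pixel columns grow to the right and rows downward; lengths in m; the calibration is good to about 2 mm. A picture is of the moment at which its call begins. There is no depth.
- env.sign_off(): hands the job in; it is judged then, once.
The state is a dict: "time_s": time; "qpos": joint angles; "joint_velocities": joint speeds; "effort": joint torques, N m; "tool_pos": TCP position; "tool_rot": TCP orientation; "force": force on the tool from outside, world axes, zero at the start; "wrist_torque": the same for the moment, N m; "grip_width": finger opening in m; "grasp_force": force on a finger pad.
Only numpy, scipy, OpenCV 4.12 (cv2) and the standard library are available. Lean on these libraries where they do the work, as an engineer would, in place of code of your own. Each camera call takes 0.05 s, during which the arm holds its last target. There are 200 camera calls.

## Working session

There is one attempt and no reset: what is moved stays moved. The work goes in short steps, Python scripts to look and compute and a tool call to move; the robot and the scene stay as the last step left them, time stands still between calls to the robot, and variables do not carry over. Pictures are saved under pics/ and viewed, at most 10 in all, crops included, and the job is handed in when it is done.

Besides the shell and the picture viewer there is one more tool, called after "Call:" by a JSON object that holds its "name" and its "arguments", one argument or row to a line. step_arm: Moves the arm, as the interface text tells. Its arguments: {"type":"object","properties":{"steps":{"type":"array","items":{"type":"number"}},"grip_force":{"type":"number"}},"required":["steps"]}

```bash
mkdir -p pics; python3 - <<'E'
from cell import env
import cv2,numpy as np,pickle
o=env.get_obs();print(o)
d={}
for n in("scene","top"):
    c=env.read_camera(n);d[n]=c;cv2.imwrite(f"pics/{n}0.png",c["image"][:,:,::-1]);print(n,c["camera_matrix"].tolist(),c["R"].tolist(),c["t"])
pickle.dump(d,open("c0.pkl","wb"))
E
```

```text
{'time_s': 0.0, 'qpos': array([69.84902595, 18.44119973, -4.01743931, 83.17524552,  1.2950978 ,
       78.54114768, -3.25804228]), 'joint_velocities': array([-0.01577213, -0.04180815,  0.01474961,  0.04436979, -0.05743298,
        0.01136772, -0.07048369]), 'effort': array([ 1.16114488e-04, -4.91287100e+01, -4.03894270e-01, -3.12530208e+01,
       -6.39674510e-02,  4.36861231e-02,  1.79861372e-04]), 'tool_pos': array([ 0.2324168 , -0.60680907,  0.40363417]), 'tool_rot': array([-1.79887666e+02,  5.25989942e-03,  2.09645243e+01]), 'force': array([-0.31218721, -0.38065796, -0.59893998]), 'wrist_torque': array([-0.02771347, -0.01739018, -0.06732749]), 'grasp_force': 0.0, 'grip_width': 0.08689713792212878}
scene [[392.80189166780417, 0.0, 276.76838454951616], [0.0, 392.80189166780417, 203.81179082947756], [0.0, 0.0, 1.0]] [[0.21067014028453085, 0.9775226583006131, -0.00821854618524046], [0.7402746368401038, -0.16501929343724409, -0.651737750053444], [-0.6384446366316731, 0.1312177019398511, -0.7583998685745376]] [-0.10466187 -0.38859772  1.65408292]
top [[495.3972933991848, 0.0, 275.2286028526764], [0.0, 495.3972933991848, 205.63706827003386], [0.0, 0.0, 1.0]] [[-0.014013651218827628, -0.9998910524912719, -0.004636887686119145], [-0.9927455097110897, 0.014467029208324026, -0.11936104060519304], [0.11941511850677072, 0.002930565437271901, -0.9928400884625036]] [-0.03574035  0.64623537  1.85787988]
```

View pics/scene0.png

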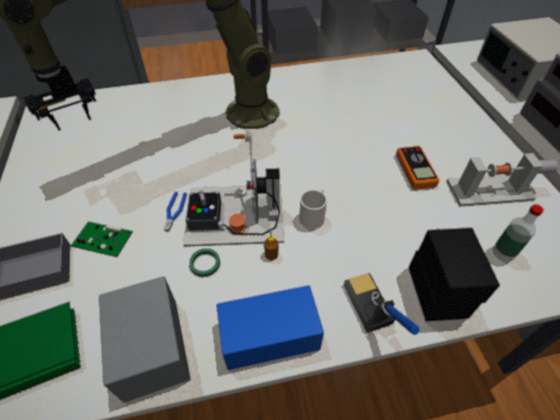

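View pics/top0.png

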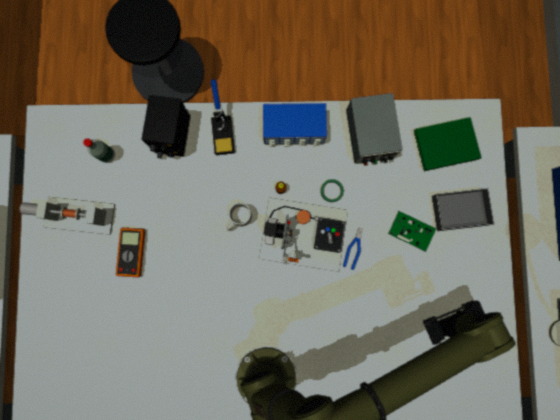

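The arm is clear of the tensioner, which is at about (305,235) in the top view and (235,205) in the scene view. The dots are on the dark box at (330,235) in the top view.

```bash
python3 - <<'E'
import cv2,numpy as np,pickle
d=pickle.load(open("c0.pkl","rb"))
a=cv2.resize(d["top"]["image"][180:285,245:365,::-1],None,fx=6,fy=6,interpolation=cv2.INTER_CUBIC)
cv2.imwrite("pics/t1.png",a[:600])
a=cv2.resize(d["scene"]["image"][125:265,160:300,::-1],None,fx=4.2,fy=4.2,interpolation=cv2.INTER_CUBIC)
cv2.imwrite("pics/s1.png",a)
E
```

```text
(no output)
```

View pics/t1.png

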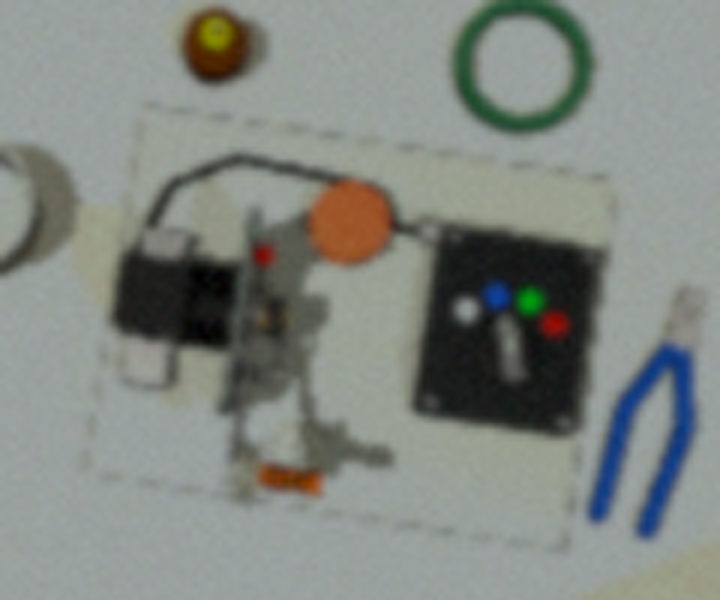

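View pics/s1.png

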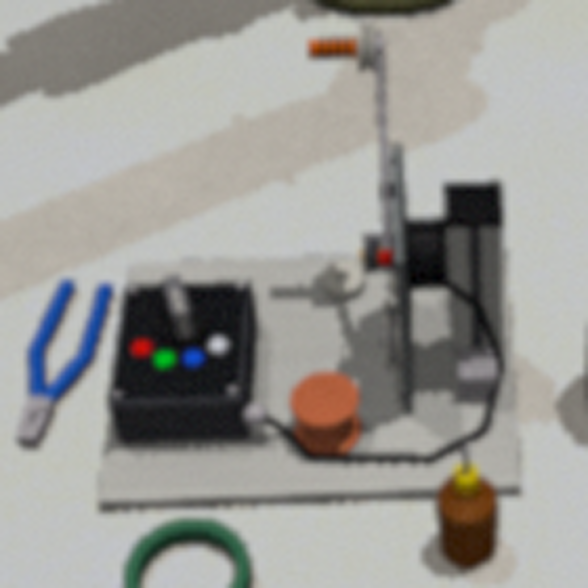

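The knob pointer aims at the blue dot, with dots at top-crop (467,310), (497,295), (530,300) and (555,324). The plate corners are clear in both views. I'll fit the tensioner pose from these points.

```bash
cat >h.py <<'E'
import numpy as np,pickle
from scipy.optimize import least_squares
d=pickle.load(open("c0.pkl","rb"))
def proj(c,X):
    p=(c["R"]@X.T).T+c["t"]; p=p@c["camera_matrix"].T; return p[:,:2]/p[:,2:]
def T(p,P):
    c,s=np.cos(p[2]),np.sin(p[2]);P=np.atleast_2d(P)/1000
    return np.c_[p[0]+c*P[:,0]-s*P[:,1],p[1]+s*P[:,0]+c*P[:,1],P[:,2]]
E
python3 - <<'E'
from h import *
dots=[[5+36*np.cos(a),-165+36*np.sin(a),62.5] for a in(.9,.3,-.3,-.9)]
M=np.array(dots+[[130,85,12],[130,-225,12],[-110,-225,12],[-110,85,12],[-96.6,-39,239.7]])
t=np.array([[467,310],[497,295],[530,300],[555,324],[145,103],[612,180],[568,548],[88,470],[290,480]])
t=(t+.5)/6-.5+[245,180]
s=np.array([[219,345],[194,357],[165,359],[142,348],[520,488],[101,503],[333,47]])
s=(s+.5)/4.2-.5+[160,125]; si=[0,1,2,3,4,5,8]
f=lambda p:np.r_[(proj(d["top"],T(p,M))-t).ravel(),(proj(d["scene"],T(p,M[si]))-s).ravel()]
r=least_squares(f,[.55,-.08,-.17],loss="soft_l1");p=r.x;print(p,np.degrees(p[2]));print(f(p).reshape(-1,2).round(1).tolist())
np.save("p.npy",p)
for n,P in dict(sel=[5,-165,92],rest=[-96.6,-40,239.7],up=[0,-40,275],red=[78.4,-40,252.9]).items():
    w=T(p,P)[0];print(n,w,np.hypot(*w[:2]))
E
```

```text
[ 0.54018762 -0.07992698 -0.17080524] -9.78641923168241
[[-0.4, -0.1], [-0.3, -0.1], [-0.2, -0.0], [-0.2, -0.1], [-0.5, 0.3], [0.6, -0.2], [-0.8, 0.2], [-0.9, 0.4], [-0.2, -0.3], [-0.4, 0.1], [-0.4, 0.4], [-0.4, 0.2], [-0.2, 0.0], [0.2, -0.5], [-1.3, -0.2], [-0.1, 0.2]]
sel [ 0.51706884 -0.24337581  0.092     ] 0.5714822546049529
rest [ 0.43819429 -0.10292523  0.2397    ] 0.4501198029547662
up [ 0.53338858 -0.11934491  0.275     ] 0.5465771577773338
red [ 0.61064773 -0.13267102  0.2529    ] 0.6248937857901314
```

Call:
{"name": "step_arm", "arguments": {
  "steps": [0.6, 39.6, -23.75, 0, 0, 0.6, 39.6, -23.75, 0, 0, 0.6, 39.6, -23.75, 0, 0, 0.6, 39.6, -23.75, 0, 0, 0.6, 39.6, -23.75, 0, 0, 0.6, 39.6, -23.75, 0, 0, 0.6, 39.6, -23.75, 0, 0, 0.6, 39.6, -23.75, 0, 0, 0.6, 39.6, -23.75, 0, 0, 0.6, 39.6, -23.75, 0, 0, 0.6, 0, 0, 0, 6.8, 0.6, 0, 0, 0, 6.8]
}}

```text
time_s: 1.6
tool_pos: [0.5176, -0.2427, 0.4041]
tool_rot: [-180.0, 0.1, 7.2]
force: [-0.6, 1.2, 0.1]
grip_width: 0.0523
grasp_force: 0.0
```

```bash
cat >>h.py <<'E'
def go(env,P,yaw=None):
    "tool-axis shift (mm) and roll to put grasp point at tensioner-frame P"
    p=np.load("p.npy");o=env.get_obs();w=T(p,P)[0]+[0,0,.164]
    from scipy.spatial.transform import Rotation as Ro
    R=Ro.from_euler("xyz",o["tool_rot"],degrees=True).as_matrix()
    print(o["time_s"],"pos",o["tool_pos"],"rot",o["tool_rot"],"F",o["force"],"w",o["grip_width"],o["grasp_force"])
    print("shift",(1000*R.T@(w-o["tool_pos"])).round(1),"roll",None if yaw is None else o["tool_rot"][2]-yaw-np.degrees(p[2]))
E
python3 - <<'E'
from h import *
from cell import env
import cv2
go(env,[5,-165,92],17.19)
c=env.read_camera("wrist");p=np.load("p.npy")
print(proj(c,T(p,[[5,-165,98],[41*.955,-165+36*.2955,62]])))
cv2.imwrite("pics/w1.png",c["image"][:,:,::-1])
E
```

```text
1.6 pos [ 0.51763832 -0.24268275  0.40414806] rot [-1.79969425e+02  5.69429756e-02  7.24302447e+00] F [-0.58041955  1.22451921  0.13325929] w 0.05231912543392231 0.0
shift [ -0.5   0.7 148.1] roll -0.16055629553860307
[[278.13129305 205.62716774]
 [277.87063384 159.00274706]]
```

View pics/w1.png

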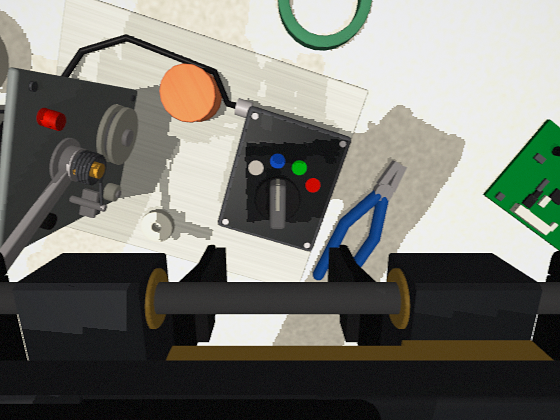

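The wrist view confirms the pose: the bar runs down the image at column 277 and aims at the blue dot (277,160), within 1 px of prediction. I'll descend and grip.

Call:
{"name": "step_arm", "arguments": {
  "steps": [0.6, 0, 0.5, 30, 0, 0.6, 0, 0, 35, 0, 0.6, 0, 0, 35, 0, 0.6, 0, 0, 30, 0, 0.6, 0, 0, 18, 0, 0.6, 0, 0, 0, 0, 0, 0, 0, 0, 0, 0, 0, 0, 0, 0, 0, 0, 0, 0, 0],
  "grip_force": 15
}}

```text
time_s: 2.78
tool_pos: [0.5177, -0.2442, 0.2577]
tool_rot: [179.9, -0.1, 7.4]
force: [-0.7, -0.6, -0.1]
grip_width: 0.0303
grasp_force: 0.0
```

Call:
{"name": "step_arm", "arguments": {
  "steps": [0, 0, 0, 0, 0, 0, 0, 0, 0, 0, 0, 0, 0, 0, 0],
  "grip_force": 15
}}

```text
time_s: 3.15
tool_pos: [0.5174, -0.2431, 0.257]
tool_rot: [-179.9, 0.0, 7.4]
force: [-1.7, 5.1, 4.5]
grip_width: 0.0141
grasp_force: 15.0
```

Call:
{"name": "step_arm", "arguments": {
  "steps": [0, 0, 0, 0, 5, 0, 0, 0, 0, 7, 0, 0, 0, 0, 7, 0, 0, 0, 0, 7, 0, 0, 0, 0, 5, 0, 0, 0, 0, 3.6, 0, 0, 0, 0, 0, 0, 0, 0, 0, 0],
  "grip_force": 15
}}

```text
time_s: 4.15
tool_pos: [0.5172, -0.2443, 0.257]
tool_rot: [180.0, 0.0, -27.2]
force: [-2.8, 1.2, 5.4]
grip_width: 0.0133
grasp_force: 15.0
```

Call:
{"name": "step_arm", "arguments": {
  "steps": [0.6, 0, 0, 0, 0, 0.6, 0, 0, 0, 0, 0.6, 0, 0, 0, 0, 0.6, 0, 0, 0, 0, 0.6, 0, 0, -40, 0, 0.6, 0, 0, -50, 0, 0.6, 0, 0, -50, 0, 0.6, 0, 0, -50, 0, 0.6, 0, 0, -30, 0]
}}

```text
time_s: 5.28
tool_pos: [0.5175, -0.244, 0.4799]
tool_rot: [180.0, -0.2, -27.2]
force: [0.6, 0.5, -0.2]
grip_width: 0.052
grasp_force: 0.0
```

```bash
python3 - <<'E'
from h import *
from cell import env
import cv2
go(env,[-96.6,-41,290],90)
c=env.read_camera("wrist");p=np.load("p.npy")
print(proj(c,T(p,[[5,-165,98],[41*.955,-165-36*.2955,62]])))
cv2.imwrite("pics/w2.png",c["image"][:,:,::-1])
E
```

```text
5.275 pos [ 0.51752271 -0.24398034  0.47993384] rot [179.99330764  -0.2319786  -27.2336734 ] F [ 0.56882205  0.46377691 -0.19493542] w 0.05195162331482735 0.0
shift [-134.9  -88.2   25.4] roll -107.44725416390743
[[277.39522584 189.2840794 ]
 [277.28716094 152.49206626]]
```

View pics/w2.png

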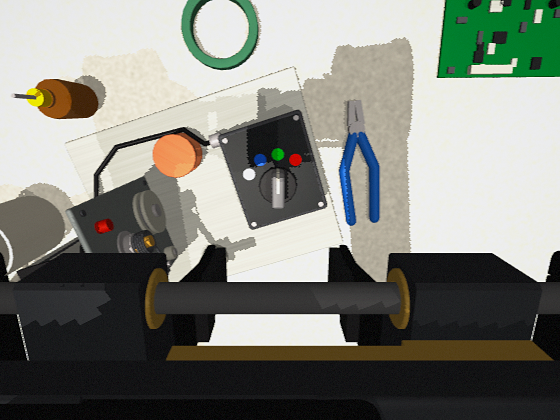

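The selector pointer now aims at green (278,153), the fingers are clear and nothing else has moved. Next I'll turn the tool at height and go over to the dancer grip.

Call:
{"name": "step_arm", "arguments": {
  "steps": [0.6, 0, 0, 0, -9.7, 0.6, 0, 0, 0, -9.7, 0.6, 0, 0, 0, -9.7, 0.6, 0, 0, 0, -9.7, 0.6, 0, 0, 0, -9.7, 0.6, 0, 0, 0, -9.7, 0.6, 0, 0, 0, -9.7, 0.6, 0, 0, 0, -9.7, 0.6, 0, 0, 0, -9.7, 0.6, 0, 0, 0, -9.7, 0.6, 0, 0, 0, -9.7, 0.6, 0, 0, 0, 0]
}}

```text
time_s: 6.82
tool_pos: [0.5173, -0.2441, 0.4763]
tool_rot: [-180.0, -0.0, 79.4]
force: [0.4, -0.3, 1.0]
grip_width: 0.0522
grasp_force: 0.0
```

```bash
python3 -c "
from h import *
from cell import env
go(env,[-96.6,-42,300],90);print(env.get_obs()['qpos'])"
```

```text
6.825 pos [ 0.51733438 -0.24409919  0.47630573] rot [-1.79979903e+02 -7.92869442e-04  7.93531560e+01] F [ 0.40606568 -0.33357008  0.97680779] w 0.05217803901451242 0.0
shift [ 122.1 -103.8   12.3] roll -0.8604247618473888
[ 42.81579273   8.66997984 -22.75664117  87.43358778   3.36037851
  84.59146967   9.3279852 ]
```

Call:
{"name": "step_arm", "arguments": {
  "steps": [0.6, 30.5, -26, 0, -0.9, 0.6, 30.5, -26, 0, 0, 0.6, 30.5, -26, 0, 0, 0.6, 30.5, -26, 0, 0, 0.6, 0, 0, 0, 0, 0.6, 0, 0, 0, 0]
}}

```text
time_s: 7.58
tool_pos: [0.4359, -0.1067, 0.4768]
tool_rot: [180.0, 0.0, 80.2]
force: [0.2, -0.8, 0.2]
grip_width: 0.0519
grasp_force: 0.0
```

```bash
python3 - <<'E'
from h import *
from cell import env
import cv2
go(env,[-96.6,-42,240],90);print(env.get_obs()['qpos'])
c=env.read_camera("wrist");p=np.load("p.npy")
print(proj(c,T(p,[[-96.6,-57,239.7],[-96.6,-21,239.7]])))
cv2.imwrite("pics/w3.png",c["image"][:,:,::-1])
E
```

```text
7.575 pos [ 0.43590095 -0.10665539  0.47684702] rot [1.79953458e+02 4.79011159e-02 8.02254098e+01] F [ 0.17741311 -0.82532277  0.19379562] w 0.05194721500812438 0.0
shift [ 2.1  1.6 72.8] roll 0.011829049115201329
[ 40.22935525  -7.55592603 -26.7491817  102.41673005  -3.36499297
  84.29851407   4.23766085]
[[277.86518521 248.17661876]
 [277.89926825 196.66796345]]
```

View pics/w3.png

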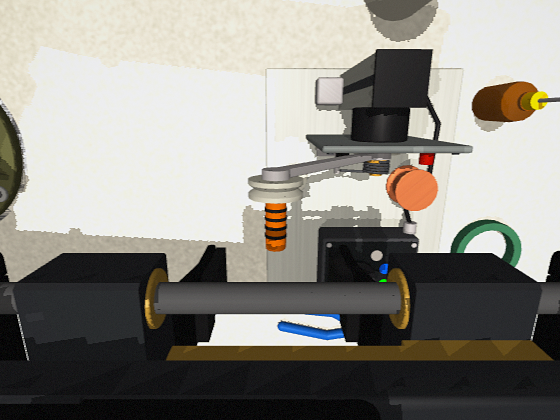

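The orange grip is at columns 265–287, rows 200–250, between the open fingers and 2 px from prediction. I'll lower and grip.

Call:
{"name": "step_arm", "arguments": {
  "steps": [0.6, 2, 1, 20, 0, 0.6, 0, 0, 25, 0, 0.6, 0, 0, 20, 0, 0.6, 0, 0, 8, 0, 0.6, 0, 0, 0, 0, 0, 0, 0, 0, 0, 0, 0, 0, 0, 0, 0, 0, 0, 0, 0, 0, 0, 0, 0, 0, 0, 0, 0, 0, 0, 0, 0, 0, 0, 0],
  "grip_force": 20
}}

```text
time_s: 9.0
tool_pos: [0.4362, -0.1041, 0.4038]
tool_rot: [-179.8, 0.0, 80.3]
force: [-4.7, 0.7, 3.7]
grip_width: 0.0133
grasp_force: 20.0
```

```bash
python3 - <<'E'
from h import *
from cell import env
go(env,[-96.6,-42,239.7],90)
a=np.linspace(-.7,.55,14);x=150*np.sin(a);z=150*np.cos(a)
print(np.c_[np.diff(x),-np.diff(z)].round(1).tolist())
E
```

```text
9.0 pos [ 0.43621249 -0.1040663   0.40378186] rot [-1.79782003e+02  1.44284794e-02  8.03485350e+01] F [-4.65526364  0.74819552  3.67106066] w 0.013337897136928277 20.00049591064453
shift [-0.5  1.8  0.1] roll 0.13495425884543444
[[11.5, -8.7], [12.2, -7.6], [12.9, -6.4], [13.5, -5.1], [13.9, -3.8], [14.2, -2.5], [14.4, -1.1], [14.4, 0.3], [14.3, 1.7], [14.1, 3.1], [13.7, 4.4], [13.2, 5.7], [12.6, 6.9]]
```

Call:
{"name": "step_arm", "arguments": {
  "steps": [0, 0, 11.5, -8.7, 0, 0, 0, 12.2, -7.6, 0, 0, 0, 12.9, -6.4, 0, 0, 0, 13.5, -5.1, 0, 0, 0, 13.9, -3.8, 0, 0, 0, 14.2, -2.5, 0, 0, 0, 14.4, -1.1, 0],
  "grip_force": 25
}}

```text
time_s: 9.88
tool_pos: [0.5275, -0.1202, 0.4392]
tool_rot: [-179.7, 0.1, 80.3]
force: [-7.3, 0.9, 7.3]
grip_width: 0.0131
grasp_force: 25.0
```

```bash
python3 - <<'E'
from h import *
from cell import env
a=-.7+1.25*7/13
go(env,[150*np.sin(a),-42,125+150*np.cos(a)],90)
E
```

```text
9.875 pos [ 0.52752019 -0.12015904  0.43916336] rot [-1.79707002e+02  8.14609681e-02  8.03124482e+01] F [-7.26747965  0.92849304  7.25003155] w 0.013111604464582137 25.001002550125122
shift [-0.2  1.6  0.2] roll 0.09886739961577895
```

Call:
{"name": "step_arm", "arguments": {
  "steps": [0, 0, 14.4, 0.3, 0, 0, 0, 14.3, 1.7, 0, 0, 0, 14.1, 3.1, 0, 0, 0, 13.7, 4.4, 0, 0, 0, 13.2, 5.7, 0, 0, 0, 12.6, 6.9, 0, 0, 0, 0, 0, 0, 0, 0, 0, 0, 0],
  "grip_force": 25
}}

```text
time_s: 10.88
tool_pos: [0.6085, -0.1345, 0.4164]
tool_rot: [-179.7, 0.1, 80.3]
force: [-6.4, -0.5, 3.4]
grip_width: 0.0133
grasp_force: 25.0
```

```bash
python3 - <<'E'
from h import *
from cell import env
go(env,[78.4,-42,252.9],90)
E
```

```text
10.875 pos [ 0.60850711 -0.1344875   0.41641081] rot [-1.79722328e+02  1.02785432e-01  8.02872494e+01] F [-6.40979187 -0.45185299  3.43765818] w 0.013279889820142485 24.992432826238655
shift [ 0.2  1.8 -0.5] roll 0.07366859943179271
```

Force is still at spring level, so I'll press on along the tangent until the stop pushes back.

Call:
{"name": "step_arm", "arguments": {
  "steps": [0, 0, 1.7, 1.0, 0, 0, 0, 0, 0, 0, 0, 0, 0, 0, 0],
  "grip_force": 25
}}

```text
time_s: 11.25
tool_pos: [0.6095, -0.1345, 0.416]
tool_rot: [-179.6, 0.1, 80.3]
force: [-9.0, -0.3, 5.6]
grip_width: 0.0131
grasp_force: 25.0
```

Call:
{"name": "step_arm", "arguments": {
  "steps": [0, 0, 1.7, 1.0, 0, 0, 0, 0, 0, 0, 0, 0, 0, 0, 0],
  "grip_force": 25
}}

```text
time_s: 11.62
tool_pos: [0.6103, -0.1346, 0.4156]
tool_rot: [-179.5, 0.2, 80.3]
force: [-14.6, 0.1, 10.6]
grip_width: 0.0132
grasp_force: 25.0
```

Call:
{"name": "step_arm", "arguments": {
  "steps": [0, 0, 1.3, 0.7, 0, 0, 0, 0, 0, 0, 0, 0, 0, 0, 0, 0, 0, 0, 0, 0],
  "grip_force": 30
}}

```text
time_s: 12.12
tool_pos: [0.611, -0.1347, 0.4154]
tool_rot: [-179.4, 0.2, 80.3]
force: [-18.0, 1.0, 13.4]
grip_width: 0.0132
grasp_force: 30.0
```

```bash
python3 - <<'E'
from h import *
from cell import env
import cv2
go(env,[78.4,-42,252.9],90)
ims=[]
for n,(r,c) in dict(scene=((120,260),(150,300)),top=((180,285),(245,365))).items():
    i=env.read_camera(n)["image"][r[0]:r[1],c[0]:c[1],::-1];ims.append(cv2.resize(i,(390,390),interpolation=cv2.INTER_CUBIC))
cv2.imwrite("pics/f.png",np.hstack(ims))
E
```

```text
12.125 pos [ 0.61100483 -0.13467195  0.41539145] rot [-1.79357341e+02  1.76568950e-01  8.02886437e+01] F [-18.00366772   0.95829057  13.41595538] w 0.013228309011882475 30.042996419942938
shift [-0.1 -0.7 -1.5] roll 0.07506296121992229
```

View pics/f.png

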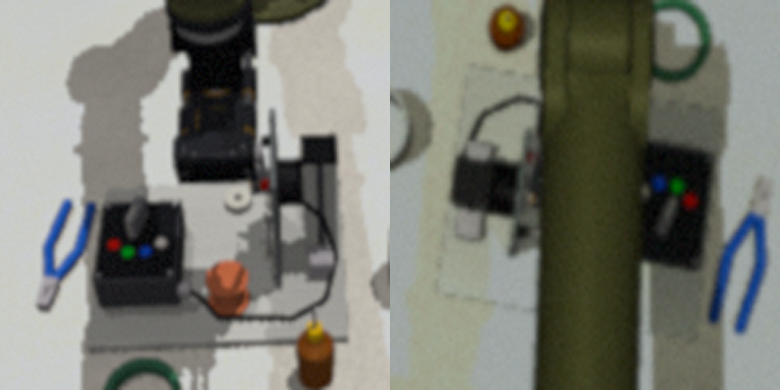

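The final view shows the pointer at green (right half, 665,215 towards 677,186) and the bystanders in place. The tangential force is about 22 N against the 7 N spring at the stop's position, so the arm is on its red stop. I'll hand in.

```bash
python3 -c "
from cell import env
print(env.sign_off())"
```

```text
the job is handed in; nothing more can be done
None
```

The job is handed in: the selector was clicked from blue to green and released, then the sprung arm was swung to its red stop and is still gripped and pressed there with about 22 N, and the other things I could see are where they were.

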